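Put the lids on the camp pots

TASK

Cover the three cooking pots in the camp kitchen: pick up each of the three knobbed lids and set it gently, not dropped, on the pot whose size it fits, so that it lies level and centred on the rim. Leave the pots standing where they are, and do not disturb the mug, the plate or the jar.

Things in the scene. Friction and masses are not known exactly. Their poses are not given: they have to be found in the camera images.
- lid_small_knob (a point): Centre of the black knob (28 mm across, 24 mm tall, on a 12 mm stem) of the small lid: a loose steel disc 104 mm across, 4 mm thick, about 70 g. Disc top is 24 mm below this point, disc underside 28 mm; a centring boss 66 mm across reaches to 36 mm below. It starts level on the table on its boss, knob up (this point 36 mm above the table). z is up out of the knob.
- lid_medium_knob (a point): Centre of the black knob (28 mm across, 24 mm tall, on a 12 mm stem) of the medium lid: a loose steel disc 130 mm across, 4 mm thick, about 100 g. Disc top is 24 mm below this point, disc underside 28 mm; a centring boss 92 mm across reaches to 36 mm below. It starts level on the table on its boss, knob up (this point 36 mm above the table). z is up out of the knob.
- lid_large_knob (a point): Centre of the black knob (28 mm across, 24 mm tall, on a 12 mm stem) of the large lid: a loose steel disc 156 mm across, 4 mm thick, about 140 g. Disc top is 24 mm below this point, disc underside 28 mm; a centring boss 118 mm across reaches to 36 mm below. It starts level on the table on its boss, knob up (this point 36 mm above the table). z is up out of the knob.
- pot_small_rim (a point): Centre of the mouth, at rim height, of the small pot: open, empty, steel, loose, 90 mm across outside, 3 mm wall, 54 mm tall, about 300 g, z up. Wire ear handles at its +y and -y sides stick out 16 mm, some 18 mm below the rim. Its lid's boss has 9 mm play all round in the mouth; with the lid on, the knob centre is 28 mm above this point.
- pot_medium_rim (a point): Centre of the mouth, at rim height, of the medium pot: open, empty, steel, loose, 116 mm across outside, 3 mm wall, 62 mm tall, about 450 g, z up. Wire ear handles at its +y and -y sides stick out 16 mm, some 18 mm below the rim. Its lid's boss has 9 mm play all round in the mouth; with the lid on, the knob centre is 28 mm above this point.
- pot_large_rim (a point): Centre of the mouth, at rim height, of the large pot: open, empty, steel, loose, 142 mm across outside, 3 mm wall, 70 mm tall, about 650 g, z up. Wire ear handles at its +y and -y sides stick out 16 mm, some 18 mm below the rim. Its lid's boss has 9 mm play all round in the mouth; with the lid on, the knob centre is 28 mm above this point.
- mug_mid (a point): Bystander, loose: a slim steel drinking mug with one side handle, 72 mm across, 85 mm tall, open on top and without a lid. This point is its middle, half-way up..
- plate_mid (a point): Bystander, loose: a shallow aluminium plate 120 mm across and 16 mm tall, without a knob. This point is its middle, half-way up..
- jar_mid (a point): Bystander, loose: a closed brown glass spice jar, 60 mm across, 85 mm tall. This point is its middle, half-way up..

How it is judged:
At the end, for the whole second after the job is handed in: Each lid rests on the pot of its own size: knob within 12 mm (horizontally) of the centre of the mouth, 28 mm above the rim to within 4 mm, lid level to 0.06 rad and at rest; every pot upright to 0.05 rad and within 40 mm of where it started (horizontal distance between lid_small_knob and pot_small_rim below 0.012 m and z of lid_small_knob in the frame of pot_small_rim between 0.024 and 0.032 m and angle between each of lid_small_knob, lid_medium_knob, lid_large_knob's own z axis and vertical below 0.06 rad and angle between each of pot_small_rim, pot_medium_rim, pot_large_rim's own z axis and vertical below 0.05 rad and linear speed of each of lid_small, lid_medium, lid_large below 0.01 m/s and distance of each of pot_small_rim, pot_medium_rim, pot_large_rim from where it was at the start of the episode below 0.04 m and horizontal distance between lid_medium_knob and pot_medium_rim below 0.012 m and z of lid_medium_knob in the frame of pot_medium_rim between 0.024 and 0.032 m and horizontal distance between lid_large_knob and pot_large_rim below 0.012 m and z of lid_large_knob in the frame of pot_large_rim between 0.024 and 0.032 m); the robot touches nothing.
It fails at once if a lid is dropped on its pot (faster than 0.6 m/s close to the rim) ((distance between lid_small_knob and pot_small_rim below 0.05 m and linear speed of lid_small above 0.6 m/s) or (distance between lid_medium_knob and pot_medium_rim below 0.05 m and linear speed of lid_medium above 0.6 m/s) or (distance between lid_large_knob and pot_large_rim below 0.05 m and linear speed of lid_large above 0.6 m/s)).
It fails at once if the mug, plate or jar is moved by more than 25 mm (distance of any of mug_mid, plate_mid, jar_mid from where it was at the start of the episode above 0.025 m).
It fails at once if a pot is pushed more than 40 mm from its place (distance of any of pot_small_rim, pot_medium_rim, pot_large_rim from where it was at the start of the episode above 0.04 m).
It also fails if it takes over 77 s, if anything falls off the work surface, if the arm or the gripper's body presses on something with over 40 N, if the wrist force passes 120 N, or if a joint passes its speed limit or range.

ROBOT

A 7-joint arm with a two-finger parallel gripper is mounted at the origin on the work surface. World frame = base frame: x ahead of the robot, y to its left, z up, the work surface at z = 0. Lengths are in m, angles in rad, forces in N, time in s.
With the tool pointing down it reaches from about 0.425 to 0.925 m from the base axis. Payload 6.8 kg.
Tool frame: the origin (TCP) lies on the front face of the gripper's body, between the roots of the fingers; the fingertips stand 73 mm ahead of it and the grasp point (between the pads) lies r.pinch_z ahead of it (r.pinch_z is the distance from the TCP to the grasp point, in m); z points along the fingers, y is the direction in which the jaws open and shut (so a half turn about z gives the same grasp; the last joint's range is limited). The gripper opens to 85 mm and grips with 20 to 120 N. Pads are 22 mm wide; open, the fingers measure 114 mm over their backs; the gripper's body (76 mm by 85 mm) begins 54 mm behind the grasp point. The pads swing forward as they close: fully open they stand 13 mm farther back than shut.
Start: joints at [-1.284, 0.477, 0.022, 1.555, -0.011, 1.109, -0.083], TCP at [0.26, 0.623, 0.304] pointing down, gripper open.
Joint ranges: [-2.96, 2.96], [-0.34, 2.1], [-1.41, 1.46], [0.24, 2.44], [-1.37, 4.51], [0.17, 1.92], [-2.96, 2.96]. Speed limits (rad/s): [2.39, 2.39, 3.14, 3.14, 3.14, 3.14, 3.14].

INTERFACE

Orientations are given as a rotation vector (axis times angle).
In Python, from bench import readout, grab_frame, r, search_frame, masks_of, tip_of gives the robot as it stands.
- The arm moves only by the tool step_arm, never from a script. Its argument "commands" is a list of rows, each a list of 7 numbers: the shift along the tool's x, y, z as a fraction of full scale, then the turn, a rotation vector about the tool's x, y, z as a fraction of full scale, then the gripper's target within -1 to 1 (shut at 1, half-way at 0, fully open at -1). In form: [[tx, ty, tz, ax, ay, az, hand], ...]. A call has exactly 10 rows; each row is the pose to reach, as a shift and turn from the pose measured when the call began, along the tool's axes at that moment, turning the shorter way round; what a row does not reach only later rows make up. Full scale, the value 1, is 500 mm for a shift and 360 degrees for a turn. A row lasts 1/8 s, in which the tool goes at most 62.5 mm and 10.7 degrees, less where a joint would pass 70% of its speed; a pose out of reach is approached as far as the arm can. A call with a number of a shift or a turn outside -1 to 1 is refused whole. A call with a gripper value outside its range is refused whole. The fingers move at their own pace and stop on an object; "newtons" is the grip in N (left out, the last holds). Time passes only in rows, so rows that repeat a pose let the fingers close, or fill a call up. It gives the time, the measured TCP pose, the force and the opening at its end, in the units of the state.
- readout.get_obs(): the state, without advancing time (a new reading comes with each control period).
- grab_frame(name): name is "scene" or "top" or "wrist"; returns a dict with "img" (420x560x3 uint8, red, green, blue), "K" (3x3 intrinsics, pixels), "world_to_cam" (4x4, takes a point from world to camera coordinates). Camera axes: x right, y down, z forward; pixel columns grow to the right and rows downward; lengths in m; the calibration is good to about 2 mm. A picture is of the moment at which its call begins. There is no depth.
- r.hand_in(): hands the job in, once; it reports no verdict.
Trained networks look in a picture, given as the dict that the camera call returned (one of the last four; its "shot" number tells which), for a name from the list of things; names that differ only in an ending like _2 or _b are one class to them, and where a whole thing is asked for, a point or a joint stands for the part that bears it (a point fixed in the world has none). Each returns a list of dicts, best first, with "p" (0 to 1); they miss things now and then, are a little off and sometimes report something else, mostly with a low value. They report only what shows in the picture. A call takes as long as a camera call.
- search_frame(thing, picture): "extent" ([centre column, centre row, width, height] in pixels, round what is visible of it).
- masks_of(thing, picture): "pixels" (420x560 bool, what is visible of it) and "extent" ([centre column, centre row, width, height] in pixels, round what is visible of it).
- tip_of(thing, picture): "point" ([column, row] in pixels: a listed point, or the origin of a listed thing).
The state is a dict: "clock": time; "joints": joint angles; "qvel": joint speeds; "tau": joint torques, N m; "tcp_pos": TCP position; "orientation": TCP orientation; "contact_force": force on the tool from outside, world axes, zero at the start; "moment": the same for the moment, N m; "grip_width": finger opening in m.
Only numpy, scipy, OpenCV 4.12 (cv2) and the standard library are available. Lean on these libraries where they do the work, as an engineer would, in place of code of your own. Each camera call takes 0.05 s, during which the arm holds its last target. There are 200 camera calls.

## Working session

There is one attempt and no reset: what is moved stays moved. The work goes in short steps, Python scripts to look and compute and a tool call to move; the robot and the scene stay as the last step left them, time stands still between calls to the robot, and variables do not carry over. Pictures are saved under pics/ and viewed, about 12 in all and at most 16, crops included, and the job is handed in when it is done.

Besides the shell and the picture viewer there is one more tool, called as name(argument=value, ...), one argument or row to a line, values as JSON. step_arm: Moves the arm, as the interface text tells. Its arguments: {"type":"object","properties":{"commands":{"type":"array"},"newtons":{"type":"number"}},"required":["commands"]}

```bash
ls; mkdir -p pics; cat > h.py <<'E'
import numpy as np, cv2
from bench import readout, grab_frame, r, search_frame, masks_of, tip_of
from scipy.spatial.transform import Rotation as R
def proj(f,P):
    c=f["world_to_cam"]@np.append(P,1); u=f["K"]@c[:3]; return u[:2]/u[2]
def ray(f,uv):
    W=f["world_to_cam"]; d=W[:3,:3].T@np.linalg.solve(f["K"],[uv[0],uv[1],1]); o=-W[:3,:3].T@W[:3,3]; return o,d/np.linalg.norm(d)
def at_z(f,uv,z):
    o,d=ray(f,uv); return o+d*(z-o[2])/d[2]
def tri(obs):
    A=np.zeros((3,3));b=np.zeros(3)
    for f,uv in obs:
        o,d=ray(f,uv);M=np.eye(3)-np.outer(d,d);A+=M;b+=M@o
    X=np.linalg.solve(A,b); return X,[np.linalg.norm(proj(f,X)-uv) for f,uv in obs]
def save(f,n): cv2.imwrite("pics/"+n,f["img"][:,:,::-1])
E
python3 - <<'E'
from h import *
np.set_printoptions(precision=3,suppress=True)
F={n:grab_frame(n) for n in("scene","top","wrist")}
for n in F: save(F[n],n+"0.png")
print(readout.get_obs()); print(r.pinch_z)
for t in ["lid_small_knob","lid_medium_knob","lid_large_knob","pot_small_rim","pot_medium_rim","pot_large_rim","mug_mid","plate_mid","jar_mid"]:
    o=[]
    for n in("scene","top"):
        k=tip_of(t,F[n]); print(t,n,[(np.round(a["point"],1),round(a["p"],2)) for a in k[:3]])
        if k:o.append((F[n],np.array(k[0]["point"])))
    if len(o)==2: print("   ",*tri(o))
E
```

```text
pics
{'clock': 0.15, 'joints': array([-1.284,  0.478,  0.022,  1.556, -0.012,  1.109, -0.083]), 'qvel': array([ 0.   , -0.003, -0.   , -0.003,  0.001, -0.001, -0.001]), 'tau': array([  0.002, -59.693,   1.61 , -28.149,   0.013,   0.007,   0.   ]), 'tcp_pos': array([0.259, 0.623, 0.303]), 'orientation': array([-0.616, -3.08 ,  0.002]), 'contact_force': array([-0.859,  0.527,  0.073]), 'moment': array([0.004, 0.006, 0.01 ]), 'grip_width': 0.08552646274023563}
0.0539
lid_small_knob scene [(array([268.3, 285.5]), 0.64), (array([326.4, 124.5]), 0.59)]
lid_small_knob top [(array([356.1, 174.2]), 0.96)]
    [ 0.657 -0.211  0.045] [np.float64(0.42763800426030685), np.float64(0.44538554786148177)]
lid_medium_knob scene [(array([265.4, 209.4]), 0.9)]
lid_medium_knob top [(array([282.6, 236.6]), 0.64)]
    [ 0.472 -0.001  0.049] [np.float64(1.5768128674752375), np.float64(1.858692474366484)]
lid_large_knob scene [(array([305.1, 245.7]), 0.83)]
lid_large_knob top [(array([287.8, 170. ]), 0.59), (array([429.2, 254.6]), 0.3)]
    [ 0.662 -0.018  0.038] [np.float64(1.7612654406045813), np.float64(1
[... 355 characters left out ...]
[(array([352. , 233.2]), 0.97)]
    [ 0.477 -0.2    0.073] [np.float64(1.730470654100666), np.float64(1.9514474459596254)]
mug_mid scene [(array([326.6, 126.8]), 0.68)]
mug_mid top [(array([120.7, 251.8]), 0.65)]
    [0.413 0.445 0.045] [np.float64(0.15299076280651583), np.float64(0.2057477614764884)]
plate_mid scene [(array([169.7, 298.1]), 0.97)]
plate_mid top [(array([426.9, 254. ]), 0.93)]
    [ 0.438 -0.416  0.01 ] [np.float64(1.0640205222658548), np.float64(1.1465747456501711)]
jar_mid scene [(array([366.6, 154.7]), 0.74)]
jar_mid top [(array([135.8, 185.1]), 0.85), (array([204.2, 237.2]), 0.23)]
    [0.606 0.42  0.046] [np.float64(0.17247454595454106), np.float64(0.21755202324856873)]
```

```bash
python3 - <<'E'
import cv2,numpy as np
a=cv2.imread("pics/scene0.png");b=cv2.imread("pics/top0.png")
cv2.imwrite("pics/s0.png",cv2.resize(a[90:340,130:430],(720,600),interpolation=cv2.INTER_CUBIC))
cv2.imwrite("pics/t0.png",cv2.resize(b[120:300,80:480],None,fx=2,fy=2,interpolation=cv2.INTER_CUBIC))
E
```

```text
(no output)
```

View pics/t0.png

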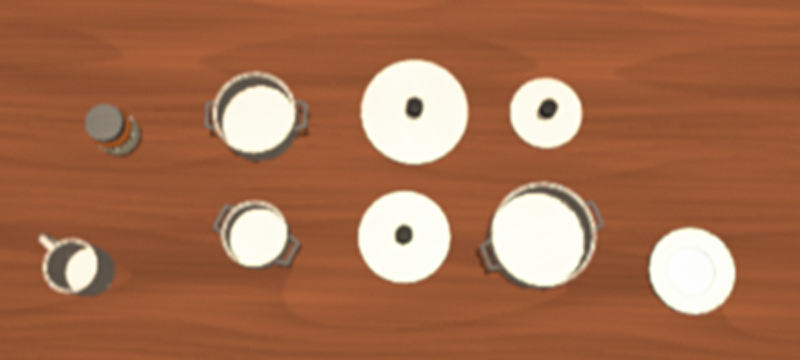

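View pics/s0.png

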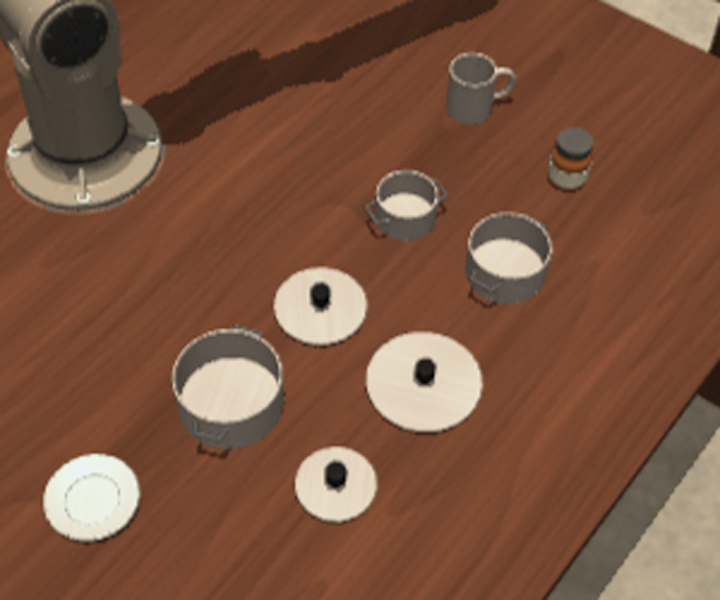

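The top view shows the row of lids at crop (414,107) large, (403,235) medium and (548,108) small. The pots are at (255,115) medium, (258,235) small and (543,235) large. The plate, mug and jar sit off to the sides. The scene view agrees, so the network matches are right; its second guess for the small lid at (326,124) is actually the mug.

```bash
cat >> h.py <<'E'
np.set_printoptions(precision=4,suppress=True)
def knob(f,uv,w=14):
    u,v=np.int_(uv); g=f["img"].max(2); y0,x0=max(v-w,0),max(u-w,0); s=(g[y0:v+w,x0:u+w]<70).astype(np.uint8)
    n,l,st,c=cv2.connectedComponentsWithStats(s)
    if n<2: return None
    k=1+np.argmax(st[1:,4]); return c[k]+[x0,y0]
def cmd(p,yaw=None):
    "p: wanted grasp-point world pos; yaw: angle of tool y from world y"
    s=readout.get_obs(); Rm=R.from_rotvec(s["orientation"]); 
    y=yaw if yaw is not None else 0
    T=R.from_euler("z",y)*R.from_matrix(np.diag([-1,1,-1]))
    tcp=np.array(p)+[0,0,r.pinch_z]
    d=Rm.inv().apply(tcp-s["tcp_pos"])/0.5; t=(Rm.inv()*T).as_rotvec()/(2*np.pi)
    print("to",np.round(p,4),"cmd",np.round(d,4),np.round(t,4),"dist",np.linalg.norm(d)*.5)
    return d,t
E
python3 - <<'E'
from h import *
S=grab_frame("scene");T=grab_frame("top");W=grab_frame("wrist")
K={}
for n,a,b in(("small",(268,287),(354,174)),("medium",(263,213),(281,237)),("large",(307,245),(287,173))):
    ka,kb=knob(S,a),knob(T,b);print(n,ka,kb,tri([(S,ka),(T,kb)]))
print("medpot",at_z(T,(210.2,177.3),.062))
o=readout.get_obs();Rm=R.from_rotvec(o["orientation"]).as_matrix()
Wc=np.linalg.inv(W["world_to_cam"]);print("cam in tool",Rm.T@(Wc[:3,3]-o["tcp_pos"]),"axes\n",Rm.T@Wc[:3,:3],W["K"][0,0])
cmd((.472,0.0,.24),0.)
E
```

```text
small [269.5 287.5] [353.3684 174.0789] (array([ 0.6606, -0.2061,  0.0301]), [np.float64(0.13653474984098957), np.float64(0.14175949896252485)])
medium [263.1148 212.8852] [280.6154 237.    ] (array([ 0.4696, -0.0002,  0.0273]), [np.float64(0.35273637240853045), np.float64(0.41386529610249734)])
large [306.6418 244.4925] [286.6286 173.4571] (array([ 0.6572, -0.0116,  0.0293]), [np.float64(0.14182942893204478), np.float64(0.15528954773848846)])
medpot [0.631  0.2058 0.062 ]
cam in tool [ 0.0829 -0.0011 -0.0706] axes
 [[ 0.0002 -0.9471 -0.3209]
 [ 1.      0.0004 -0.0005]
 [ 0.0006 -0.3209  0.9471]] 368.75637725347315
to [0.472 0.    0.24 ] cmd [-0.8714 -0.9869  0.02  ] [-0.     -0.     -0.0628] dist 0.658357921547172
```

step_arm(
  commands=[
    [-0.1,-0.11,0,0,0,-0.01,0],
    [-0.2,-0.22,0,0,0,-0.02,0],
    [-0.3,-0.33,0,0,0,-0.03,0],
    [-0.39,-0.44,0.01,0,0,-0.04,0],
    [-0.48,-0.54,0.01,0,0,-0.05,0],
    [-0.57,-0.64,0.02,0,0,-0.0628,0],
    [-0.66,-0.74,0.02,0,0,-0.0628,0],
    [-0.74,-0.84,0.02,0,0,-0.0628,0],
    [-0.82,-0.93,0.02,0,0,-0.0628,0],
    [-0.8714,-0.9869,0.02,0,0,-0.0628,0],
  ],
  newtons=40,
)

```text
clock: 2.45
tcp_pos: [0.4617, 0.0298, 0.2945]
orientation: [-0.0, 3.14, 0.001]
contact_force: [1.2, 0.0, -0.8]
grip_width: 0.0427
```

```bash
python3 - <<'E'
from h import *
print(readout.get_obs()["tcp_pos"],readout.get_obs()["orientation"],readout.get_obs()["grip_width"])
W=grab_frame("wrist");save(W,"w1.png")
for n,p in(("m",(.4696,0,.036)),("l",(.658,-.012,.036)),("s",(.66,-.206,.036))):
    q=proj(W,p);print(n,q)
    k=knob(W,q,40) if 0<q[0]<560 and 0<q[1]<420 else None
    if k is not None:print(k,at_z(W,k,.034))
for t in["lid_medium_knob","lid_large_knob","pot_large_rim","pot_small_rim"]:
    print(t,[(a["point"],a["p"]) for a in tip_of(t,W)[:2]])
cmd((.4696,0,.1),0.)
E
```

```text
[0.4617 0.0298 0.2945] [-0.0001  3.1403  0.0009] 0.04269721161086431
m [251.8971 189.2196]
[245.5964 188.3748] [ 0.4693 -0.006   0.034 ]
l [245.5482 356.2095]
[214.9109 351.7864] [ 0.6538 -0.0455  0.034 ]
s [ 67.7153 357.6677]
[ 77.7406 371.0298] [ 0.6799 -0.1997  0.034 ]
lid_medium_knob [([245.0, 187.3], 0.69)]
lid_large_knob [([243.8, 356.6], 0.7)]
pot_large_rim [([11.1, 201.3], 0.82)]
pot_small_rim [([485.8, 185.2], 0.97)]
to [0.4696 0.     0.1   ] cmd [-0.0169 -0.0643  0.2803] [ 0.0001  0.     -0.0001] dist 0.14404192635217322
```

View pics/w1.png

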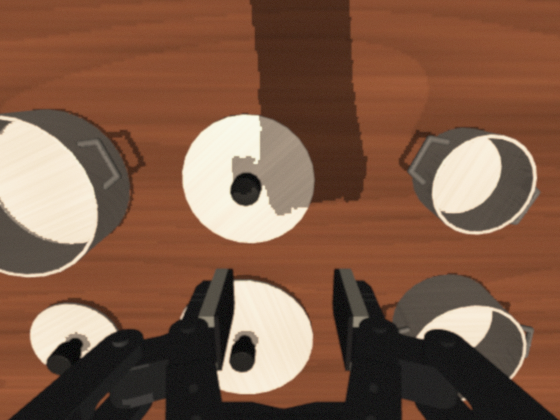

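The medium lid's knob is at about (245,188). The large lid's is at (243,352), and the small and large pots are at the right and left edges. Next I'll move over the medium lid and look again once the arm has settled.

step_arm(
  commands=[
    [-0.017,-0.067,0.08,0,0,0,0],
    [-0.017,-0.067,0.14,0,0,0,0],
    [-0.017,-0.067,0.2,0,0,0,0],
    [-0.017,-0.067,0.24,0,0,0,0],
    [-0.017,-0.067,0.26,0,0,0,0],
    [-0.017,-0.067,0.26,0,0,0,0],
    [-0.017,-0.067,0.26,0,0,0,0],
    [-0.017,-0.067,0.26,0,0,0,0],
    [-0.017,-0.067,0.26,0,0,0,0],
    [-0.017,-0.067,0.26,0,0,0,0],
  ],
)

```text
clock: 3.95
tcp_pos: [0.4697, -0.0013, 0.1643]
orientation: [0.001, 3.141, 0.001]
contact_force: [0.3, -0.4, 0.3]
grip_width: 0.0426
```

```bash
python3 - <<'E'
from h import *
print(readout.get_obs()["tcp_pos"],readout.get_obs()["orientation"])
W=grab_frame("wrist");save(W,"w2.png")
q=proj(W,(.4696,-.003,.036));k=knob(W,q,60);print(q,k,at_z(W,k,.036))
print([(a["point"],a["p"],at_z(W,a["point"],.036)) for a in tip_of("lid_medium_knob",W)[:2]])
cmd((.4696,-.003,.038),0.)
E
```

```text
[ 0.4697 -0.0013  0.1643] [0.001  3.1411 0.0009]
[281.9454 235.9059] [277.3705 236.161 ] [ 0.4698 -0.0057  0.036 ]
[([276.4, 233.7], 0.74, array([ 0.4682, -0.0062,  0.036 ]))]
to [ 0.4696 -0.003   0.038 ] cmd [ 0.0002 -0.0034  0.1445] [ 0.0001  0.     -0.0001] dist 0.07226483515452671
```

View pics/w2.png

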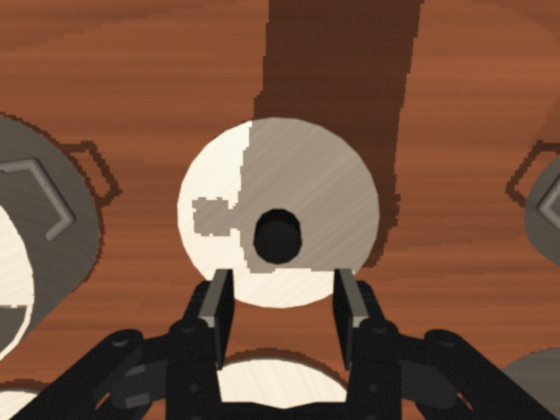

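The knob is at (277,236), about 4 mm to the -y side of the finger midline. I'll correct for that, go down and grip.

step_arm(
  commands=[
    [0,-0.008,0.05,0,0,0,0],
    [0,-0.008,0.1,0,0,0,0],
    [0,-0.008,0.13,0,0,0,0],
    [0,-0.008,0.1445,0,0,0,0],
    [0,-0.008,0.1445,0,0,0,0],
    [0,-0.008,0.1445,0,0,0,1],
    [0,-0.008,0.1445,0,0,0,1],
    [0,-0.008,0.1445,0,0,0,1],
    [0,-0.008,0.1445,0,0,0,1],
    [0,-0.008,0.1445,0,0,0,1],
  ],
  newtons=40,
)

```text
clock: 5.3
tcp_pos: [0.4701, -0.0053, 0.0926]
orientation: [0.001, 3.14, 0.001]
contact_force: [-1.1, 0.4, 5.8]
grip_width: 0.0269
```

step_arm(
  commands=[
    [0,0,-0.02,0,0,0,1],
    [0,0,-0.06,0,0,0,1],
    [0,0,-0.12,0,0,0,1],
    [0,0,-0.18,0,0,0,1],
    [0,0,-0.24,0,0,0,1],
    [0,0,-0.3,0,0,0,1],
    [0,0,-0.34,0,0,0,1],
    [0,0,-0.36,0,0,0,1],
    [0,0,-0.36,0,0,0,1],
    [0,0,-0.36,0,0,0,1],
  ],
)

```text
clock: 6.55
tcp_pos: [0.4693, -0.0055, 0.2718]
orientation: [-0.001, -3.142, -0.001]
contact_force: [0.5, -0.1, -1.6]
grip_width: 0.0272
```

```bash
python3 - <<'E'
from h import *
print(readout.get_obs())
cmd((.54,.2058,.22),0.)
E
```

```text
{'clock': 6.55, 'joints': array([-0.4263,  0.1755,  0.3439,  2.0843, -0.0762,  0.8933,  1.5307]), 'qvel': array([ 0.0025,  0.0069, -0.0013,  0.0018,  0.0015,  0.0012, -0.0017]), 'tau': array([ -0.0066, -34.7384,   2.153 , -25.0452,   0.0131,  -0.009 ,
        -0.0014]), 'tcp_pos': array([ 0.4693, -0.0055,  0.2718]), 'orientation': array([-0.0011, -3.1415, -0.0008]), 'contact_force': array([ 0.4963, -0.0983, -1.6179]), 'moment': array([ 0.0059, -0.0104, -0.0157]), 'grip_width': 0.027211252276311628}
to [0.54   0.2058 0.22  ] cmd [-0.141   0.4226 -0.004 ] [ 0.0001 -0.     -0.0001] dist 0.22277841536435236
```

The lid is held (27 mm opening). Next I'll go partway toward the medium pot, so the wrist camera can see past the lid.

step_arm(
  commands=[
    [-0.03,0.02,-0.03,0,0,0,1],
    [-0.06,0.05,-0.06,0,0,0,1],
    [-0.09,0.08,-0.08,0,0,0,1],
    [-0.12,0.1,-0.1,0,0,0,1],
    [-0.14,0.12,-0.1,0,0,0,1],
    [-0.14,0.13,-0.1,0,0,0,1],
    [-0.14,0.13,-0.1,0,0,0,1],
    [-0.14,0.13,-0.1,0,0,0,1],
    [-0.14,0.13,-0.1,0,0,0,1],
    [-0.14,0.13,-0.1,0,0,0,1],
  ],
)

```text
clock: 7.8
tcp_pos: [0.5393, 0.0592, 0.3219]
orientation: [0.002, 3.142, 0.001]
contact_force: [-0.7, -0.6, -0.9]
grip_width: 0.0268
```

```bash
python3 - <<'E'
from h import *
print(readout.get_obs()["tcp_pos"],readout.get_obs()["grip_width"])
W=grab_frame("wrist");T=grab_frame("top");S=grab_frame("scene")
im=W["img"].copy()
for n,p,rad in(("medium",(.631,.206,.062),.058),("small",(.465,.21,.054),.045),("large",(.477,-.2,.07),.071)):
    o=[]
    for nm,f in(("W",W),("T",T),("S",S)):
        k=[a for a in tip_of(f"pot_{n}_rim",f) if np.linalg.norm(a["point"]-proj(f,p))<25]
        if k:
            o.append((f,np.array(k[0]["point"])));print(n,nm,k[0]["point"],k[0]["p"],at_z(f,k[0]["point"],p[2]))
    if len(o)>1:print("tri",tri(o))
    c=at_z(*o[0],p[2]) 
    for a in np.arange(0,6.28,.1):
        u=proj(W,c+[rad*np.cos(a),rad*np.sin(a),0]); cv2.circle(im,tuple(np.int_(np.round(u))),1,(0,0,255),-1)
cv2.imwrite("pics/w3.png",im[:,:,::-1]);np.savez("w3.npz",**W)
E
```

```text
[0.5393 0.0592 0.3219] 0.026843142652233268
medium W [438.5, 273.1] 0.58 [0.6346 0.2141 0.062 ]
medium T [209.5, 177.4] 0.87 [0.6306 0.2078 0.062 ]
medium S [340.7, 191.4] 0.84 [0.6323 0.2116 0.062 ]
tri (array([0.6319, 0.2098, 0.065 ]), [np.float64(2.9936240575562514), np.float64(1.0947610525333817), np.float64(0.42780483136245195)])
small W [452.8, 90.5] 0.94 [0.4603 0.2064 0.054 ]
small T [201.2, 235.5] 0.93 [0.4646 0.2223 0.054 ]
tri (array([0.4655, 0.2275, 0.0118]), [np.float64(5.33433464319777), np.float64(1.8137350508609018)])
large T [354.7, 236.8] 0.58 [ 0.4711 -0.2038  0.07  ]
large S [223.3, 247.3] 0.86 [ 0.4751 -0.2033  0.07  ]
tri (array([ 0.4726, -0.2031,  0.0669]), [np.float64(0.5586450938492422), np.float64(0.4950656375809599)])
```

View pics/w3.png

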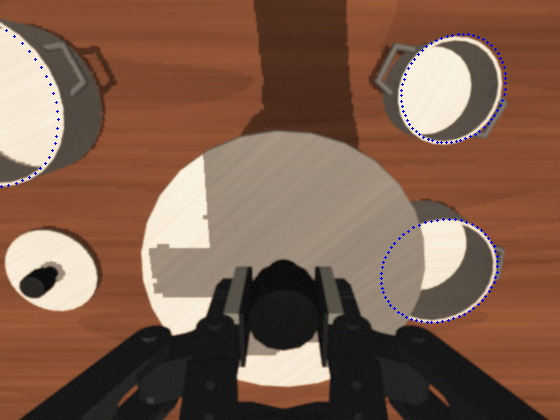

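The overlaid circles lie on the rims: small pot about (452,90), medium pot about (440,271), partly behind the held lid. I'll refine with a rim-contrast fit in each view.

```bash
cat >> h.py <<'E'
def rimfit(f,p,rad,mask=None,span=.012):
    "best rim circle centre at height p[2]: bright ring (wall top 3 mm) against just outside/inside"
    g=cv2.GaussianBlur(f["img"],(0,0),.7).astype(np.float32).mean(2); a=np.linspace(0,2*np.pi,240,endpoint=False); e=np.c_[np.cos(a),np.sin(a),0*a]
    W=f["world_to_cam"]; 
    def samp(P,rr):
        c=(P+rr*e)@W[:3,:3].T+W[:3,3]; u=c@f["K"].T; u=(u[:,:2]/u[:,2:]).astype(np.float32)
        s=cv2.remap(g,u[:,0].copy(),u[:,1].copy(),cv2.INTER_LINEAR,borderValue=np.nan)[:,0]
        if mask is not None:
            m=cv2.remap(mask.astype(np.float32),u[:,0].copy(),u[:,1].copy(),cv2.INTER_NEAREST)[:,0]; s[m<.5]=np.nan
        return s
    best=[]
    for dx in np.arange(-span,span+1e-6,.001):
        for dy in np.arange(-span,span+1e-6,.001):
            P=np.array(p)+[dx,dy,0]; v=samp(P,rad-.0015)-samp(P,rad+.004)
            best.append((np.nanmean(np.clip(v,-20,60)),P))
    best.sort(key=lambda b:-b[0]); return best[0][0],best[0][1],np.mean([b[1] for b in best[:8]],0)
E
python3 - <<'E'
from h import *
W=grab_frame("wrist");S=grab_frame("scene");T=grab_frame("top")
m=np.ones((420,560));m[120:,:425]=0
for n,p,rad in(("medium",(.633,.211,.062),.058),("small",(.462,.21,.054),.045),("large",(.473,-.203,.07),.071)):
    for nm,f,mm in(("W",W,m),("S",S,None),("T",T,None)): print(n,nm,*rimfit(f,p,rad,mm))
E
```

```text
medium W 60.0 [0.634 0.212 0.062] [0.6348 0.2126 0.062 ]
medium S 40.797462 [0.636 0.216 0.062] [0.636  0.2155 0.062 ]
medium T 38.571068 [0.637 0.217 0.062] [0.637  0.2175 0.062 ]
small W 60.0 [0.461 0.203 0.054] [0.4621 0.2031 0.054 ]
small S 12.078095 [0.474 0.212 0.054] [0.4734 0.2124 0.054 ]
small T 52.51022 [0.464 0.209 0.054] [0.4639 0.2089 0.054 ]
large W 60.0 [ 0.468 -0.202  0.07 ] [ 0.4691 -0.2011  0.07  ]
large S 47.145702 [ 0.472 -0.196  0.07 ] [ 0.4725 -0.1961  0.07  ]
large T 57.92216 [ 0.473 -0.196  0.07 ] [ 0.4731 -0.1959  0.07  ]
```

step_arm(
  commands=[
    [-0.04,0.06,0,0,0,0,1],
    [-0.08,0.13,0,0,0,0,1],
    [-0.12,0.2,0,0,0,0,1],
    [-0.16,0.26,0.04,0,0,0,1],
    [-0.18,0.29,0.1,0,0,0,1],
    [-0.191,0.307,0.16,0,0,0,1],
    [-0.191,0.307,0.21,0,0,0,1],
    [-0.191,0.307,0.24,0,0,0,1],
    [-0.191,0.307,0.25,0,0,0,1],
    [-0.191,0.307,0.25,0,0,0,1],
  ],
)

```text
clock: 9.8
tcp_pos: [0.6353, 0.2129, 0.1974]
orientation: [0.001, 3.141, 0.001]
contact_force: [0.1, 0.1, 0.6]
grip_width: 0.0268
```

```bash
python3 - <<'E'
from h import *
o=readout.get_obs();print(o["tcp_pos"],o["orientation"],o["grip_width"])
W=grab_frame("wrist");S=grab_frame("scene");T=grab_frame("top")
k=np.array(o["tcp_pos"])-[0,0,.0566]
for f,col in((W,(0,0,255)),(S,(0,0,255))):
    im=f["img"]
    for c,rad in((np.array([.635,.213,.062]),.058),(k-[0,0,.024],.065)):
        for a in np.arange(0,6.28,.15):
            cv2.circle(im,tuple(np.int_(np.round(proj(f,c+[rad*np.cos(a),rad*np.sin(a),0])))),1,col,-1)
a=cv2.resize(S["img"][130:290,250:450],None,fx=2.6,fy=2.6)
b=W["img"]
h=np.zeros((420,0,3),np.uint8);a=cv2.resize(a,(0,0),fx=420/a.shape[0],fy=420/a.shape[0])
out=np.hstack([b,a]);out=cv2.resize(out,(800,int(800*out.shape[0]/out.shape[1])));cv2.imwrite("pics/w4.png",out[:,:,::-1])
E
```

```text
[0.6353 0.2129 0.1974] [0.0015 3.141  0.0011] 0.02681350326079839
```

View pics/w4.png

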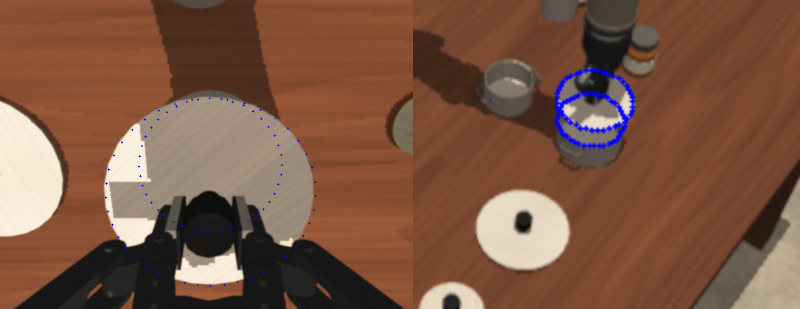

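The held lid's outline matches its overlay, and it hangs over the pot rim in both views. I'll lower it gently.

step_arm(
  commands=[
    [0,0,0.02,0,0,0,1],
    [0,0,0.04,0,0,0,1],
    [0,0,0.06,0,0,0,1],
    [0,0,0.075,0,0,0,1],
    [0,0,0.085,0,0,0,1],
    [0,0,0.091,0,0,0,1],
    [0,0,0.095,0,0,0,1],
    [0,0,0.098,0,0,0,1],
    [0,0,0.1,0,0,0,1],
    [0,0,0.1,0,0,0,1],
  ],
)

```text
clock: 11.2
tcp_pos: [0.6356, 0.2131, 0.1481]
orientation: [0.001, 3.14, 0.002]
contact_force: [0.5, -0.5, 0.3]
grip_width: 0.0267
```

step_arm(
  commands=[
    [0,0,0.001,0,0,0,1],
    [0,0,0.002,0,0,0,1],
    [0,0,0.003,0,0,0,1],
    [0,0,0.004,0,0,0,1],
    [0,0,0.004,0,0,0,1],
    [0,0,0.004,0,0,0,0.6],
    [0,0,0.004,0,0,0,0.3],
    [0,0,0.004,0,0,0,0],
    [0,0,0.004,0,0,0,0],
    [0,0,0.004,0,0,0,0],
  ],
)

```text
clock: 12.45
tcp_pos: [0.6356, 0.2131, 0.146]
orientation: [0.001, 3.14, 0.002]
contact_force: [-0.3, -0.2, -0.1]
grip_width: 0.0427
```

step_arm(
  commands=[
    [0,0,-0.03,0,0,0,0],
    [0,0,-0.08,0,0,0,0],
    [0,0,-0.15,0,0,0,0],
    [0,0,-0.22,0,0,0,0],
    [-0.0,0,-0.28,0,0,0,0],
    [0,-0.05,-0.32,0,0,0,0],
    [0,-0.1,-0.32,0,0,0,0],
    [0,-0.1,-0.32,0,0,0,0],
    [0,-0.1,-0.32,0,0,0,0],
    [0,-0.1,-0.32,0,0,0,0],
  ],
)

```text
clock: 13.7
tcp_pos: [0.6349, 0.1637, 0.3049]
orientation: [-0.0, 3.142, 0.002]
contact_force: [0.4, 0.5, -0.3]
grip_width: 0.0425
```

```bash
python3 - <<'E'
from h import *
o=readout.get_obs();print(o["tcp_pos"],o["grip_width"])
W=grab_frame("wrist");S=grab_frame("scene")
for n,p in(("m",(.635,.213,.09)),("l",(.656,-.016,.036))):
    q=proj(W,p)
    if 0<q[0]<560 and 0<q[1]<420: k=knob(W,q,30);print(n,q,k,at_z(W,k,p[2]))
    q=proj(S,p);k=knob(S,q);print(n,"S",q,k,at_z(S,k,p[2]))
cmd((.656,-.016,.12),0.)
save(W,"w5.png")
E
```

```text
[0.6349 0.1637 0.3049] 0.04251530505215332
m [345.4069 194.6699] [344.9063 194.7084] [0.635  0.2126 0.09  ]
m S [342.5278 186.3308] [342.9254 187.1194] [0.6379 0.211  0.09  ]
l [ 97.3066 199.7953] [ 97.6281 199.5113] [ 0.6557 -0.0156  0.036 ]
l S [305.7789 244.0587] [306.697 244.5  ] [ 0.6593 -0.0155  0.036 ]
to [ 0.656 -0.016  0.12 ] cmd [-0.0415 -0.3597  0.2624] [0.0002 0.0001 0.0001] dist 0.22358954228573613
```

View pics/w5.png

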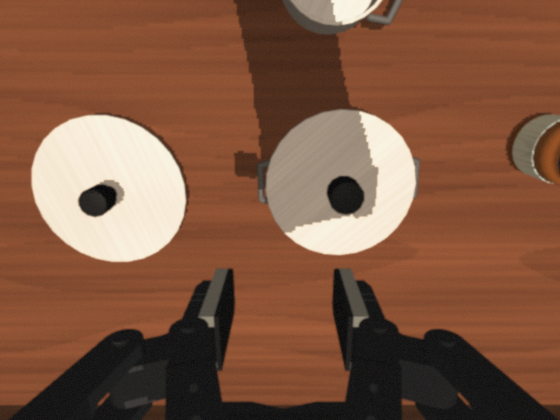

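The medium lid is seated with its knob at (345,195), level and within about 1 mm of the aimed centre. The large lid's knob is at (98,200), so that one is next.

step_arm(
  commands=[
    [-0.02,-0.08,0,0,0,0,0],
    [-0.03,-0.17,0.04,0,0,0,0],
    [-0.04,-0.26,0.1,0,0,0,0],
    [-0.0416,-0.32,0.18,0,0,0,0],
    [-0.0416,-0.35,0.26,0,0,0,0],
    [-0.0416,-0.3586,0.32,0,0,0,0],
    [-0.0416,-0.3586,0.34,0,0,0,0],
    [-0.0416,-0.3586,0.34,0,0,0,0],
    [-0.0416,-0.3586,0.34,0,0,0,0],
    [-0.0416,-0.3586,0.34,0,0,0,0],
  ],
)

```text
clock: 15.05
tcp_pos: [0.6568, -0.015, 0.1364]
orientation: [-0.001, 3.139, 0.002]
contact_force: [0.6, -0.7, 0.2]
grip_width: 0.0424
```

```bash
python3 - <<'E'
from h import *
o=readout.get_obs();print(o["tcp_pos"],o["grip_width"])
W=grab_frame("wrist")
q=proj(W,(.6557,-.0156,.036));k=knob(W,q,40);p=at_z(W,k,.036);print(q,k,p)
cmd((p[0],p[1],.0385),0.)
E
```

```text
[ 0.6568 -0.015   0.1364] 0.04241806529454764
[283.5955 254.7215] [284.1479 256.6375] [ 0.6568 -0.0153  0.036 ]
to [ 0.6568 -0.0153  0.0385] cmd [ 0.0001 -0.0007  0.0877] [0.0002 0.0004 0.0001] dist 0.043858109351418866
```

step_arm(
  commands=[
    [0,-0.0005,0.04,0,0,0,0],
    [0,-0.0005,0.07,0,0,0,0],
    [0,-0.0005,0.0877,0,0,0,0],
    [0,-0.0005,0.0877,0,0,0,0],
    [0,-0.0005,0.0877,0,0,0,0],
    [0,-0.0005,0.0877,0,0,0,1],
    [0,-0.0005,0.0877,0,0,0,1],
    [0,-0.0005,0.0877,0,0,0,1],
    [0,-0.0005,0.0877,0,0,0,1],
    [0,-0.0005,0.0877,0,0,0,1],
  ],
  newtons=40,
)

```text
clock: 16.35
tcp_pos: [0.6573, -0.0153, 0.0931]
orientation: [-0.001, 3.138, 0.002]
contact_force: [-0.6, 0.2, 5.3]
grip_width: 0.027
```

step_arm(
  commands=[
    [0,0,-0.03,0,0,0,1],
    [0,0,-0.09,0,0,0,1],
    [0,0,-0.17,0,0,0,1],
    [0.05,0,-0.25,0,0,0,1],
    [0.12,0.01,-0.32,0,0,0,1],
    [0.2,0.02,-0.38,0,0,0,1],
    [0.28,0.03,-0.43,0,0,0,1],
    [0.33,0.03,-0.45,0,0,0,1],
    [0.35,0.03,-0.46,0,0,0,1],
    [0.35,0.03,-0.46,0,0,0,1],
  ],
)

```text
clock: 17.6
tcp_pos: [0.4814, -0.0008, 0.3229]
orientation: [-0.001, 3.137, 0.003]
contact_force: [0.4, 0.4, -2.4]
grip_width: 0.0271
```

```bash
python3 - <<'E'
from h import *
o=readout.get_obs();print(o["tcp_pos"],o["orientation"],o["grip_width"])
W=grab_frame("wrist");p=(.471,-.2,.07);print(proj(W,p))
m=np.ones((420,560));m[60:,115:]=0;m[:,:6]=0
k=tip_of("pot_large_rim",W);print([(a["point"],a["p"],at_z(W,a["point"],.07)) for a in k[:2]])
b=rimfit(W,p,.071,m);print(b);b2=rimfit(W,p,.071);print(b2)
for a in np.arange(0,6.28,.1): cv2.circle(W["img"],tuple(np.int_(np.round(proj(W,np.array(b2[2])+[.071*np.cos(a),.071*np.sin(a),0])))),1,(0,0,255),-1)
save(W,"w6.png");cmd((b2[2][0],b2[2][1],.12),0.)
E
```

```text
[ 0.4814 -0.0008  0.3229] [-0.0012  3.1368  0.0031] 0.027054405545138934
[ 60.6177 170.0107]
[([62.3, 169.2], 0.83, array([ 0.4703, -0.1984,  0.07  ])), ([99.5, 323.3], 0.6, array([ 0.6327, -0.1913,  0.07  ]))]
(np.float32(59.87553), array([ 0.471, -0.199,  0.07 ]), array([ 0.4708, -0.1988,  0.07  ]))
(np.float32(45.236324), array([ 0.47, -0.2 ,  0.07]), array([ 0.4709, -0.1999,  0.07  ]))
to [ 0.4709 -0.1999  0.12  ] cmd [ 0.0238 -0.3986  0.296 ] [0.0002 0.0006 0.0001] dist 0.24853012319071183
```

View pics/w6.png

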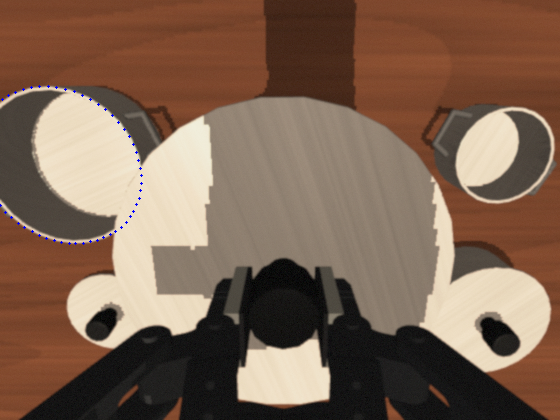

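The rim overlay sits on the large pot's rim, centred at about (61,170). I'll carry the large lid over, then lower it.

step_arm(
  commands=[
    [0,-0.07,0,0,0.0006,0,1],
    [0.01,-0.15,0,0,0.0006,0,1],
    [0.02,-0.23,0.01,0,0.0006,0,1],
    [0.021,-0.31,0.05,0,0.0006,0,1],
    [0.021,-0.36,0.1,0,0.0006,0,1],
    [0.021,-0.385,0.15,0,0.0006,0,1],
    [0.021,-0.3975,0.2,0,0.0006,0,1],
    [0.021,-0.3975,0.235,0,0.0006,0,1],
    [0.021,-0.3975,0.246,0,0.0006,0,1],
    [0.021,-0.3975,0.246,0,0.0006,0,1],
  ],
)

```text
clock: 18.95
tcp_pos: [0.4725, -0.1995, 0.1986]
orientation: [0.001, -3.141, -0.002]
contact_force: [-0.3, 0.3, -1.9]
grip_width: 0.0269
```

```bash
python3 - <<'E'
from h import *
o=readout.get_obs();print(o["tcp_pos"],o["grip_width"],o["contact_force"]);cmd((.471,-.1995,.1551+.0015-r.pinch_z),0.)
E
```

```text
[ 0.4725 -0.1995  0.1986] 0.026933005512376613 [-0.3214  0.2731 -1.9441]
to [ 0.471  -0.1995  0.1027] cmd [ 0.0029 -0.0001  0.0839] [ 0.0002 -0.0001  0.0001] dist 0.04198226959510615
```

step_arm(
  commands=[
    [0.003,0,0.015,0,0,0,1],
    [0.003,0,0.03,0,0,0,1],
    [0.003,0,0.045,0,0,0,1],
    [0.003,0,0.057,0,0,0,1],
    [0.003,0,0.067,0,0,0,1],
    [0.003,0,0.074,0,0,0,1],
    [0.003,0,0.079,0,0,0,1],
    [0.003,0,0.082,0,0,0,1],
    [0.003,0,0.083,0,0,0,1],
    [0.003,0,0.083,0,0,0,1],
  ],
)

```text
clock: 20.2
tcp_pos: [0.471, -0.1995, 0.1571]
orientation: [0.001, -3.141, -0.001]
contact_force: [0.4, -0.4, -2.4]
grip_width: 0.0266
```

step_arm(
  commands=[
    [0,0,0.001,0,0,0,1],
    [0,0,0.002,0,0,0,1],
    [0,0,0.003,0,0,0,1],
    [0,0,0.0045,0,0,0,1],
    [0,0,0.0045,0,0,0,1],
    [0,0,0.0045,0,0,0,0.6],
    [0,0,0.0045,0,0,0,0.3],
    [0,0,0.0045,0,0,0,0],
    [0,0,0.0045,0,0,0,0],
    [0,0,0.0045,0,0,0,0],
  ],
)

```text
clock: 21.45
tcp_pos: [0.471, -0.1995, 0.1549]
orientation: [0.001, -3.141, -0.001]
contact_force: [0.0, -0.5, 0.1]
grip_width: 0.0425
```

step_arm(
  commands=[
    [0,0,-0.03,0,0,0,0],
    [0,0,-0.08,0,0,0,0],
    [0,0,-0.15,0,0,0,0],
    [0,0,-0.22,0,0,0,0],
    [-0.05,0,-0.26,0,0,0,0],
    [-0.11,0,-0.28,0,0,0,0],
    [-0.16,0,-0.28,0,0,0,0],
    [-0.18,0,-0.28,0,0,0,0],
    [-0.18,0,-0.28,0,0,0,0],
    [-0.18,0,-0.28,0,0,0,0],
  ],
)

```text
clock: 22.7
tcp_pos: [0.56, -0.1999, 0.2948]
orientation: [-0.0, -3.14, -0.002]
contact_force: [0.7, 1.3, 0.3]
grip_width: 0.0427
```

```bash
python3 - <<'E'
from h import *
o=readout.get_obs();print(o["tcp_pos"],o["grip_width"])
W=grab_frame("wrist");S=grab_frame("scene")
for n,p in(("L",(.471,-.1995,.098)),("s",(.657,-.21,.036))):
    for nm,f in(("W",W),("S",S)):
        q=proj(f,p)
        if 0<q[0]<560 and 0<q[1]<420: k=knob(f,q,25 if f is W else 14);print(n,nm,q,k,at_z(f,k,p[2]))
save(W,"w7.png");cmd((.657,-.21,.08),0.)
E
```

```text
[ 0.56   -0.1999  0.2948] 0.042706195512141436
L W [284.9988  77.0794] [283.78   73.699] [ 0.4688 -0.2003  0.098 ]
L S [222.4955 240.8892] [230.949 231.398] [ 0.4682 -0.1571  0.098 ]
s W [273.8846 275.667 ] [274.2974 277.6341] [ 0.6592 -0.2096  0.036 ]
s S [267.8883 286.7865] [269.5 287.5] [ 0.6623 -0.2088  0.036 ]
to [ 0.657 -0.21   0.08 ] cmd [-0.194  -0.0207  0.3217] [ 0.0002 -0.0002 -0.    ] dist 0.18810878830279293
```

View pics/w7.png

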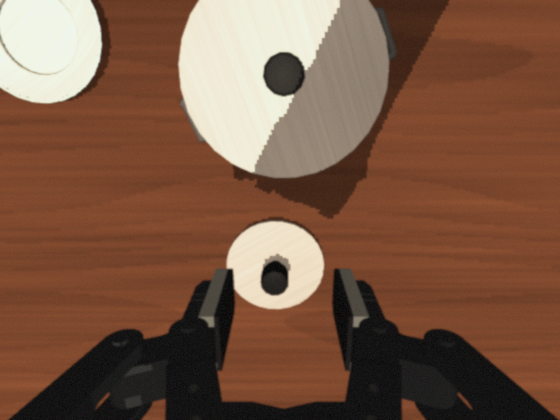

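The large lid is on its pot, with the knob at (284,74) within about 2 mm. The small lid's knob is at (274,277).

step_arm(
  commands=[
    [-0.04,0,0.04,0,0,0,0],
    [-0.09,-0.01,0.1,0,0,0,0],
    [-0.14,-0.02,0.17,0,0,0,0],
    [-0.18,-0.02,0.23,0,0,0,0],
    [-0.198,-0.02,0.28,0,0,0,0],
    [-0.198,-0.02,0.31,0,0,0,0],
    [-0.198,-0.02,0.32,0,0,0,0],
    [-0.198,-0.02,0.32,0,0,0,0],
    [-0.198,-0.02,0.32,0,0,0,0],
    [-0.198,-0.02,0.32,0,0,0,0],
  ],
)

```text
clock: 24.05
tcp_pos: [0.6593, -0.2098, 0.1357]
orientation: [0.0, 3.141, 0.001]
contact_force: [-0.0, -0.2, 0.2]
grip_width: 0.0425
```

```bash
python3 - <<'E'
from h import *
o=readout.get_obs();print(o["tcp_pos"],o["grip_width"])
W=grab_frame("wrist")
q=proj(W,(.6588,-.2098,.036));k=knob(W,q,40);p=at_z(W,k,.036);print(q,k,p)
cmd((p[0],p[1],.0385),0.)
E
```

```text
[ 0.6593 -0.2098  0.1357] 0.042450311143522705
[284.9279 256.9465] [285.6777 259.4256] [ 0.6602 -0.2094  0.036 ]
to [ 0.6602 -0.2094  0.0385] cmd [-0.0019  0.0006  0.0862] [ 0.0002  0.     -0.    ] dist 0.043115638819976244
```

step_arm(
  commands=[
    [-0.002,0,0.04,0,0,0,0],
    [-0.002,0,0.07,0,0,0,0],
    [-0.002,0,0.086,0,0,0,0],
    [-0.002,0,0.086,0,0,0,0],
    [-0.002,0,0.086,0,0,0,0],
    [-0.002,0,0.086,0,0,0,1],
    [-0.002,0,0.086,0,0,0,1],
    [-0.002,0,0.086,0,0,0,1],
    [-0.002,0,0.086,0,0,0,1],
    [-0.002,0,0.086,0,0,0,1],
  ],
  newtons=40,
)

```text
clock: 25.35
tcp_pos: [0.6607, -0.2099, 0.0933]
orientation: [0.0, 3.14, 0.001]
contact_force: [-1.1, 0.8, 5.8]
grip_width: 0.0265
```

step_arm(
  commands=[
    [0,0,-0.04,0,0,0,1],
    [0,0,-0.12,0,0,0,1],
    [0,0,-0.22,0,0,0,1],
    [0.03,0.04,-0.31,0,0,0,1],
    [0.08,0.11,-0.38,0,0,0,1],
    [0.14,0.19,-0.43,0,0,0,1],
    [0.2,0.27,-0.45,0,0,0,1],
    [0.26,0.36,-0.45,0,0,0,1],
    [0.3,0.43,-0.45,0,0,0,1],
    [0.34,0.48,-0.45,0,0,0,1],
  ],
)

```text
clock: 26.6
tcp_pos: [0.4892, 0.0315, 0.319]
orientation: [-0.002, 3.14, 0.002]
contact_force: [-0.1, -1.0, -0.8]
grip_width: 0.0268
```

step_arm(
  commands=[
    [0.01,0.02,0,0,0,0,1],
    [0.02,0.04,0,0,0,0,1],
    [0.02,0.06,0,0,0,0,1],
    [0.02,0.06,0,0,0,0,1],
    [0.02,0.06,0,0,0,0,1],
    [0.02,0.06,0,0,0,0,1],
    [0.02,0.06,0,0,0,0,1],
    [0.02,0.06,0,0,0,0,1],
    [0.02,0.06,0,0,0,0,1],
    [0.02,0.06,0,0,0,0,1],
  ],
)

```text
clock: 27.85
tcp_pos: [0.4792, 0.0615, 0.3191]
orientation: [-0.002, 3.14, 0.002]
contact_force: [-0.8, 0.5, -1.3]
grip_width: 0.0266
```

```bash
python3 - <<'E'
from h import *
o=readout.get_obs();print(o["tcp_pos"],o["orientation"],o["grip_width"])
W=grab_frame("wrist");p=(.462,.205,.054);print(proj(W,p))
k=tip_of("pot_small_rim",W);print([(a["point"],a["p"],at_z(W,a["point"],.054)) for a in k[:2]])
b2=rimfit(W,p,.045);print(b2)
for a in np.arange(0,6.28,.1): cv2.circle(W["img"],tuple(np.int_(np.round(proj(W,np.array(b2[2])+[.045*np.cos(a),.045*np.sin(a),0])))),1,(0,0,255),-1)
save(W,"w8.png");cmd((b2[2][0],b2[2][1],.13),0.)
E
```

```text
[0.4792 0.0615 0.3191] [-0.0023  3.1397  0.0024] 0.02656384658103162
[439.9671 160.9737]
[([441.3, 161.3], 0.55, array([0.4623, 0.2063, 0.054 ]))]
(np.float32(60.0), array([0.461, 0.203, 0.054]), array([0.4619, 0.2031, 0.054 ]))
to [0.4619 0.2031 0.13  ] cmd [0.0348 0.2829 0.2708] [0.0002 0.0003 0.0002] dist 0.19654943236080855
```

View pics/w8.png

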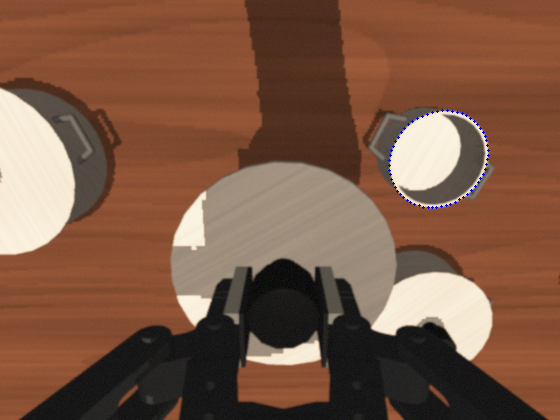

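The small pot's rim overlay fits at about (439,159). I'll carry the small lid over it.

step_arm(
  commands=[
    [0.01,0.06,0,0,0,0,1],
    [0.02,0.12,0,0,0,0,1],
    [0.03,0.18,0.02,0,0,0,1],
    [0.0345,0.23,0.06,0,0,0,1],
    [0.0345,0.265,0.11,0,0,0,1],
    [0.0345,0.28,0.16,0,0,0,1],
    [0.0345,0.285,0.21,0,0,0,1],
    [0.0345,0.285,0.25,0,0,0,1],
    [0.0345,0.285,0.27,0,0,0,1],
    [0.0345,0.285,0.27,0,0,0,1],
  ],
)

```text
clock: 29.2
tcp_pos: [0.4619, 0.2041, 0.184]
orientation: [-0.002, 3.14, 0.001]
contact_force: [0.3, 0.4, -1.0]
grip_width: 0.0266
```

```bash
python3 - <<'E'
from h import *
o=readout.get_obs();print(o["tcp_pos"],o["orientation"],o["grip_width"],o["contact_force"]);cmd((.462,.204,.1393+.0015-r.pinch_z),0.)
E
```

```text
[0.4619 0.2041 0.184 ] [-0.0021  3.1405  0.0015] 0.02660936054811217 [ 0.271   0.4239 -1.0138]
to [0.462  0.204  0.0869] cmd [-0.0001 -0.0003  0.0863] [0.0002 0.0002 0.0002] dist 0.04317409011099863
```

step_arm(
  commands=[
    [0,0,0.015,0,0,0,1],
    [0,0,0.03,0,0,0,1],
    [0,0,0.045,0,0,0,1],
    [0,0,0.058,0,0,0,1],
    [0,0,0.068,0,0,0,1],
    [0,0,0.076,0,0,0,1],
    [0,0,0.081,0,0,0,1],
    [0,0,0.084,0,0,0,1],
    [0,0,0.086,0,0,0,1],
    [0,0,0.086,0,0,0,1],
  ],
)

```text
clock: 30.45
tcp_pos: [0.4619, 0.2041, 0.141]
orientation: [-0.002, 3.14, 0.001]
contact_force: [0.2, 0.7, -0.5]
grip_width: 0.0268
```

step_arm(
  commands=[
    [0,0,0.001,0,0,0,1],
    [0,0,0.002,0,0,0,1],
    [0,0,0.003,0,0,0,1],
    [0,0,0.004,0,0,0,1],
    [0,0,0.004,0,0,0,1],
    [0,0,0.004,0,0,0,0.6],
    [0,0,0.004,0,0,0,0.3],
    [0,0,0.004,0,0,0,0],
    [0,0,0.004,0,0,0,0],
    [0,0,0.004,0,0,0,0],
  ],
)

```text
clock: 31.7
tcp_pos: [0.4619, 0.2041, 0.1389]
orientation: [-0.002, 3.14, 0.001]
contact_force: [0.1, -0.6, 0.2]
grip_width: 0.0425
```

step_arm(
  commands=[
    [0,0,-0.03,0,0,0,0],
    [0,0,-0.09,0,0,0,0],
    [0,0,-0.17,0,0,0,0],
    [0,0,-0.26,0,0,0,0],
    [-0.05,-0.05,-0.34,0,0,0,0],
    [-0.11,-0.1,-0.4,0,0,0,0],
    [-0.16,-0.15,-0.42,0,0,0,0],
    [-0.16,-0.2,-0.42,0,0,0,0],
    [-0.16,-0.2,-0.42,0,0,0,0],
    [-0.16,-0.2,-0.42,0,0,0,0],
  ],
)

```text
clock: 32.95
tcp_pos: [0.5415, 0.105, 0.3493]
orientation: [-0.004, 3.14, 0.003]
contact_force: [0.1, 1.0, -0.4]
grip_width: 0.0426
```

```bash
python3 - <<'E'
from h import *
o=readout.get_obs();print(o["tcp_pos"],o["grip_width"])
W=grab_frame("wrist");S=grab_frame("scene");T=grab_frame("top")
for n,p in(("S",(.462,.204,.082)),("M",(.635,.213,.09)),("L",(.471,-.1995,.098))):
    O=[]
    for nm,f in(("W",W),("S",S),("T",T)):
        q=proj(f,p)
        if 0<q[0]<560 and 0<q[1]<420:
            k=knob(f,q,20 if f is W else 7)
            if k is not None:
                print(n,nm,q,k,at_z(f,k,p[2]));O.append((f,k))
    if len(O)>1:print("tri",tri(O))
for t in("mug_mid","plate_mid","jar_mid"):
    ob=[(f,np.array(k[0]["point"])) for f in(S,T) for k in[tip_of(t,f)] if k]
    if len(ob)==2:print(t,tri(ob))
a=W["img"];b=cv2.resize(S["img"][100:310,130:410],(560,420));o=np.hstack([a,b]);cv2.imwrite("pics/w9.png",cv2.resize(o,(800,300))[:,:,::-1])
E
```

```text
[0.5415 0.105  0.3493] 0.04261277242107953
S W [397.7239  89.9318] [397.0901  87.8287] [0.4603 0.2033 0.082 ]
S S [299.0067 164.7543] [299.1944 164.0556] [0.4606 0.2069 0.082 ]
tri (array([0.4612, 0.2036, 0.0848]), [np.float64(1.6876961835449906), np.float64(0.42541130828908336)])
M W [391.36   271.6958] [390.4979 271.077 ] [0.6343 0.2121 0.09  ]
M S [342.5278 186.3308] [342.9667 187.2333] [0.6383 0.2107 0.09  ]
tri (array([0.6367, 0.2137, 0.0857]), [np.float64(0.19488861296110835), np.float64(0.056909876800280736)])
L S [222.4955 240.8892] [223.0735 241.3824] [ 0.4736 -0.1997  0.098 ]
L T [354.6065 235.3713] [351.     237.2727] [ 0.4656 -0.1898  0.098 ]
tri (array([ 0.467 , -0.1925,  0.083 ]), [np.float64(0.3063809201229349), np.float64(0.34865176017365107)])
mug_mid (array([0.4095, 0.4519, 0.0403]), [np.float64(0.46267547252931324), np.float64(0.6230646803003755)])
plate_mid (array([ 0.4336, -0.4248,  0.0022]), [np.float64(2.0233606607050842), np.float64(2.178741562357306)])
jar_mid (array([0.6019, 0.4143, 0.0474]), [np.float64(0.25347848571517767), np.float64(0.3196649850022684)])
```

View pics/w9.png

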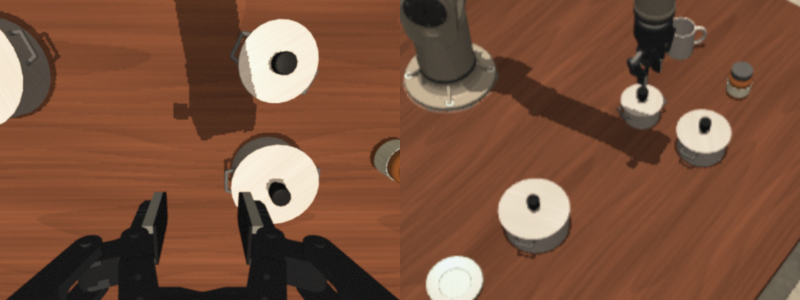

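All three lids lie level on their pots, and the arm is clear of everything. I'm handing in.

```bash
python3 -c "from bench import r; print(r.hand_in())"
```

```text
the job is handed in; nothing more can be done
None
```

All three lids are on their own pots: I gripped each by its knob, lowered it slowly onto the rim and released it. I handed in at about 33 s of the 77 s allowed, with the arm raised and clear. No verdict was reported.

- **Centring:** in the wrist camera, each knob sat within about 3 mm of the rim centre I measured beforehand (limit 12 mm).
- **Seating:** each lid sank to full depth before release, with no contact at the height where the boss would catch on the rim. They look level in the last pictures, but I did not measure the tilt.
- **Pots and bystanders:** the mug, plate and jar came out within 13 mm of their first measured positions (limit 25 mm), mostly network scatter. I didn't measure the pots again; they show no sign of having moved.

**Disagreements:** the top camera read about 5 mm higher in y than the wrist camera. I trusted the wrist camera, and the grasps and fits agreed with it. For the large knob, the final scene and top camera measurement came out 7 mm to one side and 15 mm too low. The top-camera reading behind it was poor, while the wrist and scene cameras each put that knob within about 3 mm of centre.

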